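Show a colleague how the announcement set is used

TASK

Show a new colleague the announcement set by pointing, without touching anything on the desk: hold the hand with its fingers pointing straight down and the fingertips two or three centimetres above the thing, and stay there for about two seconds. Point first at the middle of the black power adapter, then at the round volume knob on the announcement unit, and last at the talk bar on the right side of the hand mike's grip; finish while still pointing at the talk bar. Nothing may be moved, picked up or knocked.

Things in the scene. Friction and masses are not known exactly. Their poses are not given: they have to be found in the camera images.
- power_top (a point): Centre of the top face of the power adapter: a plain flat black box, 62 mm wide, about 145 mm long plus a short lead stub, 35 mm high, lying loose on the desk. Site axes: y along its length, z up; the point is 35 mm above the desk. It and the hand mike lie side by side on the right half of the desk, and may swap places.
- power_box: The power adapter; origin at the centre of its underside.
- volume_knob (a point): Centre of the top of the round volume knob (18 mm across, 6 mm high) at the near left corner of the announcement unit's top panel, 50 mm above the desk. A row of three small keys (9 x 13 mm, 20 mm apart) begins 36 mm beyond it along the unit's left edge.
- unit: The announcement unit: flat light-grey desk set on the left half of the desk, 210 mm (its x, away from the robot) by 195 mm (its y, to the left), body 50 mm high, fixed to the desk. Origin at the centre of its underside, z up. The volume knob is at (-74, 63, 50) mm in this frame. Its lid stands open along the right (-y) side.
- unit_lid (a joint): Angle of the unit's lid: 0 shut, 1.57 upright, up to 1.83 leaning outward to the right. The lid is a thin 200 x 172 mm panel hinged along the unit's x at y = -98 mm, 56 mm above the desk; open, it stands up to about 230 mm above the desk. It starts between 1.5 and 1.8 and must not be moved.
- lid_edge (a point): Middle of the free (upper, when open) edge of the lid.
- talk_bar (a point): Point directly above the middle of the hand mike's talk bar, level with the top of the grip, 50 mm above the desk. The bar is 42 mm long along the mike, set in the side of the narrow raised grip, its middle 19 mm to the right (-y) of the mike's centre line.
- mike: The hand mike: black telephone-like handset, 230 x 53 x 51 mm, lying loose on its two thick ends with the grip arched between them. Origin at its centre on the desk, x along its length (away from the robot, within 0.3 rad), y to the left, z up. The talk bar's middle is at (-11, -19, 39) mm.
- calc: Desk calculator, 112 x 68 x 12 mm, loose bystander; origin under its centre.
- notes: Sticky-note block, 70 x 70 x 11 mm, loose bystander; origin under its centre.
- tape: Roll of tape lying flat, 92 mm across, 48 mm high, loose bystander at the back; origin under its centre.
- glue: Glue stick standing, 24 mm across, 86 mm high, loose bystander at the back; origin under its centre.
- staples: Small carton of staples, 32 x 68 x 28 mm, loose bystander near the front edge; origin under its centre.
- highlighter: Highlighter lying, 18 x 112 x 12 mm, loose bystander near the front edge; origin under its centre.

How it is judged:
By the outcome, as a careful person would: the job done as asked, in the order asked, and still so for the second after the job is handed in, with the robot touching nothing.
It also fails if it takes over 64 s, if anything falls off the work surface, if the arm or the gripper's body presses on something with over 40 N, if the wrist force passes 120 N, or if a joint passes its speed limit or range.

ROBOT

A 6-joint arm with a two-finger parallel gripper is mounted at the origin on a cart in front of the work surface, level with it; the furniture and walls round the work are solid. World frame = base frame: x ahead of the robot, y to its left, z up, the work surface at z = 0. Lengths are in m, angles in rad, forces in N, time in s.
With the tool pointing down it reaches from about 0.375 to 0.975 m from the base axis. Payload 3.8 kg.
Tool frame: the origin (TCP) lies between the finger pads, 19 mm behind the fingertips; this is the grasp point; z points along the fingers, y is the line along which they close (so a half turn about z gives the same grasp; the last joint's range is limited). The gripper opens to 85 mm and grips with 20 to 120 N. Pads are 22 mm wide; open, the fingers measure 114 mm over their backs; the gripper's body (76 mm by 85 mm) begins 54 mm behind the grasp point. The pads swing forward as they close: fully open they stand 13 mm farther back than shut.
Start: joints at [-1.337, 0.264, 1.604, -0, 1.274, -0.037], TCP at [0.181, -0.65, 0.25] pointing down, gripper open.
Joint ranges: [-2.63, 2.63], [-0.94, 2.18], [0.31, 2.57], [-1.31, 4.45], [0, 2.66], [-2.55, 2.55]. Speed limits (rad/s): [2.57, 2.57, 3.14, 3.14, 3.14, 3.14].

INTERFACE

Orientations are given as a rotation vector (axis times angle).
In Python, from workcell import monitor, viewer, job gives the robot as it stands. The module is installed in compiled form; this text tells all that it offers.
- The arm moves only by the tool step_arm, never from a script. Its argument "series" is one flat list of numbers, 4 for each row, row after row: the shift along the tool's x, y, z in m, then the turn about the tool's z in rad. A call has 1 to 8 rows; each row is the pose to reach, as a shift and turn from the pose commanded when the call began, along the tool's axes at that moment; what a row does not reach only later rows make up. A row lasts 1/8 s, in which the tool goes at most 62.5 mm and 10.7 degrees, less where a joint would pass 70% of its speed; a pose out of reach is approached as far as the arm can. A call with a gripper value outside its range is refused whole. "gripper" is the opening, from 0 (shut) to 1 (fully open), set as the call begins (left out, the last holds). The fingers move at their own pace and stop on an object; "newtons" is the grip in N (left out, the last holds). Time passes only in rows, so rows that repeat a pose let the fingers close. It gives the time, the measured TCP pose, the force, the opening and the grip force at its end, in the units of the state.
- monitor.read_state(): the state, without advancing time (a new reading comes with each control period).
- viewer.read_camera(name): name is "side" or "top"; returns a dict with "image" (480x640x3 uint8, red, green, blue), "intrinsics" (3x3 intrinsics, pixels), "T" (4x4, takes a point from camera to world coordinates). Camera axes: x right, y up, looking along -z (the intrinsics and any distortion apply to the point x, -y, -z); pixel columns grow to the right and rows downward; lengths in m; the calibration is good to about 2 mm. A picture is of the moment at which its call begins. There is no depth.
- job.finish_job(): hands the job in; it is judged then, once.
Trained networks look in a picture, given as the dict that the camera call returned (one of the last four; its "shot" number tells which), for a name from the list of things; names that differ only in an ending like _2 or _b are one class to them, and where a whole thing is asked for, a point or a joint stands for the part that bears it (a point fixed in the world has none). Each returns a list of dicts, best first, with "score" (0 to 1); they miss things now and then, are a little off and sometimes report something else, mostly with a low value. They report only what shows in the picture. A call takes as long as a camera call.
- viewer.boxes_of(picture, label): "extent" ([centre column, centre row, width, height] in pixels, round what is visible of it).
- viewer.spot_point(picture, label): "point" ([column, row] in pixels: a listed point, or the origin of a listed thing).
The state is a dict: "time": time; "q": joint angles; "joint_vel": joint speeds; "joint_torque": joint torques, N m; "tool_pos": TCP position; "tcp_rot": TCP orientation; "wrist_force": force on the tool from outside, world axes, zero at the start; "torque": the same for the moment, N m; "width": opening from 0.0 (shut) to 1.0 (fully open); "grip_force": force on a finger pad.
Only numpy, scipy, OpenCV 4.12 (cv2) and the standard library are available. Lean on these libraries where they do the work, as an engineer would, in place of code of your own. Each camera call takes 0.05 s, during which the arm holds its last target. There are 200 camera calls.

## Working session

There is one attempt and no reset: what is moved stays moved. The work goes in short steps, Python scripts to look and compute and a tool call to move; the robot and the scene stay as the last step left them, time stands still between calls to the robot, and variables do not carry over. Pictures are saved under pics/ and viewed, at most 10 in all, crops included, and the job is handed in when it is done.

Besides the shell and the picture viewer there is one more tool, called after "Call:" in YAML: its name, and indented under it one key for each argument. step_arm: Moves the arm, as the interface text tells. Its arguments: {"type":"object","properties":{"series":{"type":"array"},"gripper":{"type":"number"},"newtons":{"type":"number"}},"required":["series"]}

```bash
mkdir -p pics; cat > h.py <<'E'
import numpy as np, cv2
from workcell import monitor, viewer, job
def ray(p,uv):
    K=np.array(p["intrinsics"]);T=np.array(p["T"])
    d=np.linalg.inv(K)@[uv[0],uv[1],1]; d=T[:3,:3]@[d[0],-d[1],-d[2]]
    return T[:3,3],d/np.linalg.norm(d)
def atz(p,uv,z):
    o,d=ray(p,uv); return o+d*(z-o[2])/d[2]
def tri(ps,uvs):
    A=np.zeros((3,3));b=np.zeros(3);R=[]
    for p,u in zip(ps,uvs):
        o,d=ray(p,u);M=np.eye(3)-np.outer(d,d);A+=M;b+=M@o
    x=np.linalg.solve(A,b)
    return x,[np.linalg.norm(np.cross(x-ray(p,u)[0],ray(p,u)[1])) for p,u in zip(ps,uvs)]
def proj(p,X):
    T=np.linalg.inv(np.array(p["T"]));c=T[:3,:3]@X+T[:3,3];q=np.array(p["intrinsics"])@[c[0],-c[1],-c[2]]
    return q[:2]/q[2]
E
python3 - <<'E'
from h import *
np.set_printoptions(precision=4,suppress=True)
s=monitor.read_state();print(s["time"],s["tool_pos"],s["tcp_rot"])
P={n:viewer.read_camera(n) for n in("top","side")}
for n,p in P.items():
    print(n,{k:v for k,v in p.items() if k not in("image",)})
    cv2.imwrite(f"pics/{n}0.png",p["image"][:,:,::-1])
Z=dict(power_top=.035,volume_knob=.05,talk_bar=.05,mike=0,power_box=0,unit=0,lid_edge=.22,glue=0,tape=0)
for l,z in Z.items():
    r={n:viewer.spot_point(p,l) for n,p in P.items()}
    for n in r:
        for c in r[n][:2]: print(l,n,np.array(c["point"]),round(c["score"],2),atz(P[n],c["point"],z))
    if all(r.values()): print("  tri",*tri([P[n] for n in r],[r[n][0]["point"] for n in r]))
E
```

```text
0.0 [ 0.1804 -0.6497  0.2487] [-3.1106 -0.4238  0.0004]
top {'intrinsics': array([[507.2769,   0.    , 322.4431],
       [  0.    , 507.2769, 240.7762],
       [  0.    ,   0.    ,   1.    ]]), 'T': array([[ 0.0185,  0.9871, -0.159 ,  0.3946],
       [-0.9997,  0.0212,  0.0152,  0.0359],
       [ 0.0184,  0.1586,  0.9872,  1.1952],
       [ 0.    ,  0.    ,  0.    ,  1.    ]]), 'shot': 1}
side {'intrinsics': array([[547.4758,   0.    , 327.6855],
       [  0.    , 547.4758, 236.0669],
       [  0.    ,   0.    ,   1.    ]]), 'T': array([[-0.9543,  0.1439, -0.2618,  0.1567],
       [-0.2987, -0.4644,  0.8337,  1.3733],
       [-0.0016,  0.8739,  0.4861,  0.8395],
       [ 0.    ,  0.    ,  0.    ,  1.    ]]), 'shot': 2}
power_top top [484.9 271.5] 0.88 [ 0.5177 -0.3583  0.035 ]
power_top side [379.1 192.5] 0.62 [ 0.5112 -0.3616  0.035 ]
  tri [ 0.5141 -0.3584  0.0364] [np.float64(0.0035197084286753126), np.float64(0.0035197084286754227)]
volume_knob top [200.9 243.8] 0.58 [0.5662 0.2946 0.05  ]
volume_knob side [301.1 283.4] 0.72 [0.5724 0.2781 0.05  ]
  tri [0.5657 0.2925 0.0604] [np
[... 705 characters left out ...]
 -0.2552  0.    ]
  tri [ 0.5119 -0.3575  0.0073] [np.float64(0.002840972156618021), np.float64(0.0028409721566179684)]
unit top [237.8 223.4] 0.65 [0.6249 0.2208 0.    ]
lid_edge top [269.5 207.3] 0.8 [0.6161 0.1261 0.22  ]
glue top [379.4 158.6] 0.54 [ 0.7945 -0.1186  0.    ]
glue side [282.4 219.6] 0.65 [ 0.7868 -0.1295  0.    ]
glue side [415.8 222.6] 0.36 [ 0.3585 -0.2397  0.    ]
  tri [ 0.7872 -0.1187  0.0068] [np.float64(0.004849454536006335), np.float64(0.004849454536006421)]
tape top [331.7 182.3] 0.8 [ 0.7317 -0.0024  0.    ]
tape side [287.3 239.1] 0.52 [ 0.7235 -0.0105  0.    ]
  tri [ 0.7254 -0.0033  0.005 ] [np.float64(0.0047766475845434295), np.float64(0.0047766475845434095)]
```

View pics/top0.png

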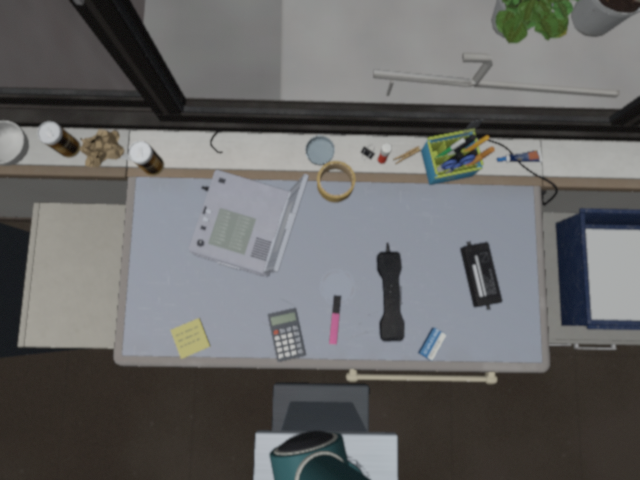

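View pics/side0.png

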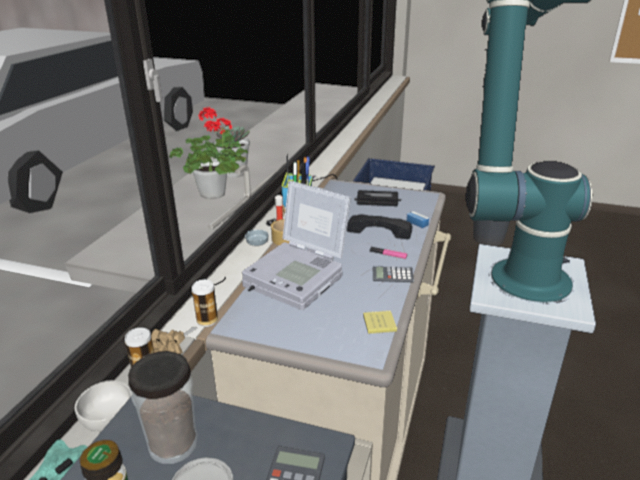

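```bash
python3 - <<'E'
from h import *
np.set_printoptions(precision=4,suppress=True)
P={n:viewer.read_camera(n) for n in("top","side")}
C=[("top",180,165,140,115),("top",365,230,150,125),("side",235,175,120,135),("side",335,180,110,70)]
ims=[]
for n,x,y,w,h in C:
    i=cv2.resize(P[n]["image"][y:y+h,x:x+w,::-1],(400,300),interpolation=cv2.INTER_CUBIC)
    for k in range(0,w,20): cv2.putText(i,str(x+k),(k*400//w,8),0,.3,(0,0,255));cv2.line(i,(k*400//w,10),(k*400//w,14),(0,0,255))
    for k in range(0,h,20): cv2.putText(i,str(y+k),(0,k*300//h+4),0,.3,(0,0,255));cv2.line(i,(20,k*300//h),(24,k*300//h),(0,0,255))
    ims.append(i)
cv2.imwrite("pics/c1.png",np.vstack([np.hstack(ims[:2]),np.hstack(ims[2:])]))
for l in("unit","mike","power_box"):
    for n in P: print(l,n,[(np.array(b["extent"]),round(b["score"],2)) for b in viewer.boxes_of(P[n],l)[:2]])
E
```

```text
unit top [(array([247.5, 224.8, 118.6, 106.9]), 0.58), (array([288.4, 334.3,  34.6,  51.8]), 0.48)]
unit side [(array([296.4, 246.3, 110.1, 124.8]), 0.93), (array([281.9, 206.4,   7.1,  24.7]), 0.7)]
mike top [(array([392.4, 291.1,  30.3,  98.1]), 0.64)]
mike side [(array([378.4, 226.3,  64.3,  22.7]), 0.59)]
power_box top [(array([482.8, 276.1,  38.9,  69.1]), 0.94)]
power_box side [(array([377.7, 198. ,  43. ,  18. ]), 0.88)]
```

View pics/c1.png

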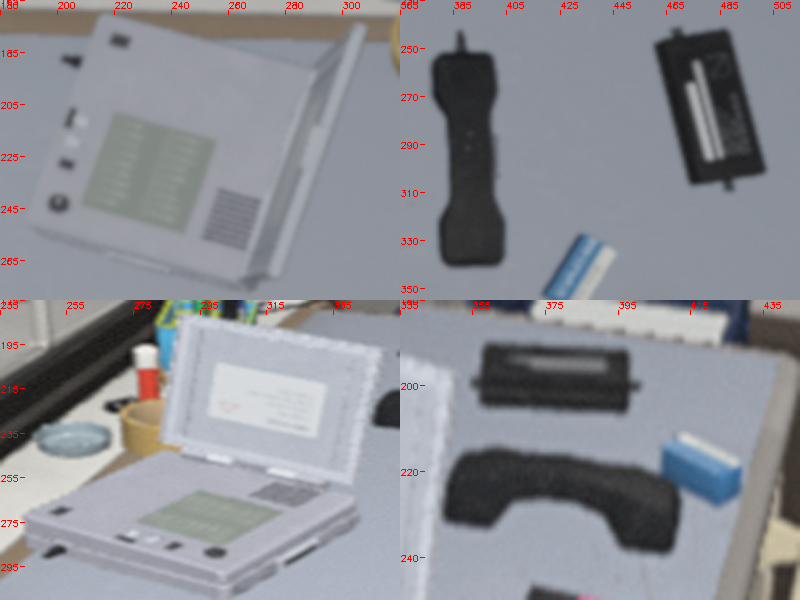

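```bash
python3 - <<'E'
from h import *
np.set_printoptions(precision=4,suppress=True)
P={n:viewer.read_camera(n) for n in("top","side")}
K=[(200.3,242.8),(299.5,288)]
print("knob",*tri(list(P.values()),K),atz(P["top"],K[0],.05),atz(P["side"],K[1],.05))
print("bar",atz(P["top"],(401.4,296),.039))
print("pow",atz(P["top"],(483.5,273.5),.035))
a=atz(P["top"],(389.4,263),.04);b=atz(P["top"],(392.1,330),.04);print("mike ends",a,b,np.arctan2(*(a-b)[[1,0]]))
# averaged network points
for l in("power_top","volume_knob","talk_bar"):
    r=[]
    for k in range(5):
        Q={n:viewer.read_camera(n) for n in P}
        c=[viewer.spot_point(Q[n],l) for n in Q]
        if all(c): r.append([x[0]["point"] for x in c])
    m=np.median(r,0);print(l,len(r),m.ravel(),*tri(list(P.values()),m))
s=monitor.read_state();from scipy.spatial.transform import Rotation as R
print(R.from_rotvec(s["tcp_rot"]).as_matrix())
for n in P:print(n,"reprojected bar",proj(P[n],np.array([.457,-.162,.05])),"tape top",proj(P[n],np.array([.73,0,.048])))
E
```

```text
knob [0.5694 0.2966 0.0483] [np.float64(0.0006701213988517271), np.float64(0.0006701213988517084)] [0.5685 0.2961 0.05  ] [0.5692 0.2989 0.05  ]
bar [ 0.4574 -0.1639  0.039 ]
pow [ 0.513  -0.3549  0.035 ]
mike ends [ 0.5323 -0.1366  0.04  ] [ 0.3808 -0.1423  0.04  ] 0.037648695212081966
power_top 5 [483.  276.5 378.4 193. ] [ 0.5087 -0.3522  0.0373] [np.float64(0.0028995701019681485), np.float64(0.0028995701019681893)]
volume_knob 5 [201.5 242.4 299.8 284.1] [0.5695 0.2921 0.0572] [np.float64(0.0011426023659556134), np.float64(0.001142602365955572)]
talk_bar 5 [401.8 294.9 381.6 216. ] [ 0.4592 -0.1637  0.0462] [np.float64(0.000293301621216309), np.float64(0.00029330162121632826)]
[[ 0.9636  0.2675 -0.    ]
 [ 0.2675 -0.9636  0.    ]
 [-0.     -0.     -1.    ]]
top reprojected bar [401.3868 295.9272] tape top [331.4247 177.3735]
side reprojected bar [382.1421 215.2595] tape top [283.4907 226.7652]
```

Call:
step_arm:
  series: [0.02, -0.01, 0, 0, 0.06, -0.03, 0, 0, 0.11, -0.054, 0, 0, 0.16, -0.079, 0, 0, 0.21, -0.104, 0, 0, 0.26, -0.128, 0, 0, 0.31, -0.153, 0, 0, 0.35, -0.173, 0, 0]
  gripper: 0

```text
time: 5.5
tool_pos: [0.4734, -0.387, 0.2502]
tcp_rot: [-3.112, -0.426, -0.001]
wrist_force: [0.7, -0.5, -0.1]
width: -0.002
grip_force: 0.0
```

Call:
step_arm:
  series: [0.025, -0.012, 0, 0, 0.04, -0.019, 0.01, 0, 0.046, -0.022, 0.03, 0, 0.048, -0.024, 0.05, 0, 0.048, -0.024, 0.07, 0, 0.048, -0.024, 0.085, 0, 0.048, -0.024, 0.09, 0, 0.048, -0.024, 0.09, 0]

```text
time: 6.5
tool_pos: [0.5111, -0.3544, 0.1597]
tcp_rot: [-3.113, -0.423, 0.0]
wrist_force: [0.3, 0.6, 0.2]
width: 0.004
grip_force: 0.0
```

```bash
python3 - <<'E'
from h import *
np.set_printoptions(precision=4,suppress=True)
s=monitor.read_state();print(s["time"],s["tool_pos"],s["tcp_rot"],s["width"],s["wrist_force"])
p=viewer.read_camera("side");t=viewer.read_camera("top");x=np.array(s["tool_pos"])
u=proj(p,x);print(u,proj(p,x-[0,0,.019]),proj(t,x-[0,0,.019]))
i=p["image"][120:240,310:470,::-1];cv2.imwrite("pics/c2.png",cv2.resize(i,(800,600),interpolation=cv2.INTER_CUBIC))
E
```

```text
6.5 [ 0.5111 -0.3544  0.1597] [-3.1127 -0.4233  0.0005] 0.0043782433574483266 [0.3051 0.5895 0.2257]
[380.2604 159.9185] [380.0098 165.1474] [500.0225 269.6139]
```

View pics/c2.png

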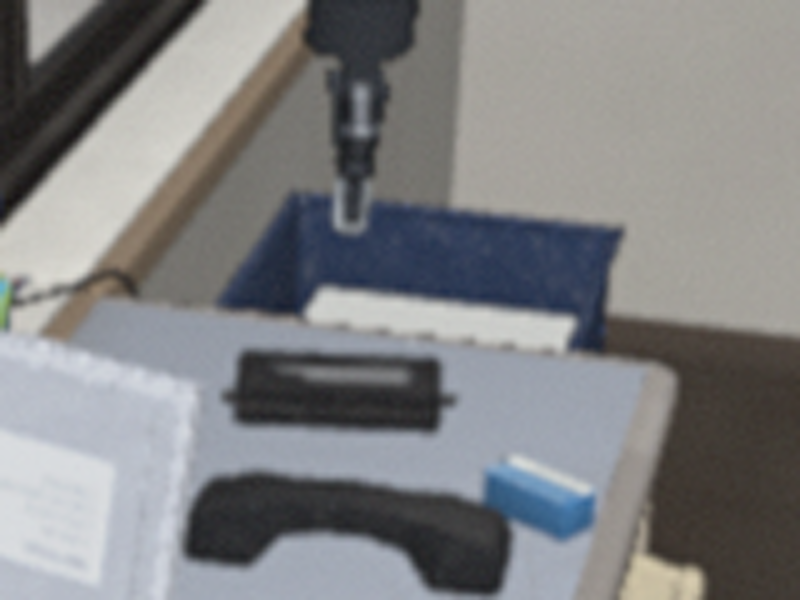

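Call:
step_arm:
  series: [0, 0, 0.01, 0, 0, 0, 0.03, 0, 0, 0, 0.05, 0, 0, 0, 0.065, 0, 0, 0, 0.075, 0, 0, 0, 0.079, 0, 0, 0, 0.079, 0, 0, 0, 0.079, 0]

```text
time: 7.6
tool_pos: [0.5119, -0.3545, 0.0818]
tcp_rot: [3.112, 0.424, 0.002]
wrist_force: [-1.0, -0.4, 0.8]
width: -0.0
grip_force: 0.0
```

```bash
python3 - <<'E'
from h import *
np.set_printoptions(precision=4,suppress=True)
s=monitor.read_state();print(s["time"],s["tool_pos"])
P={n:viewer.read_camera(n) for n in("side","top")};x=np.array(s["tool_pos"])-[0,0,.019];ims=[]
for n,(a,b) in dict(side=(335,150),top=(430,225)).items():
    print(n,proj(P[n],x)); ims.append(cv2.resize(P[n]["image"][b:b+100,a:a+100,::-1],(400,400),interpolation=cv2.INTER_CUBIC))
cv2.imwrite("pics/c3.png",np.hstack(ims))
E
```

```text
7.6 [ 0.5119 -0.3545  0.0818]
side [378.8025 186.026 ]
top [487.46   272.8287]
```

View pics/c3.png

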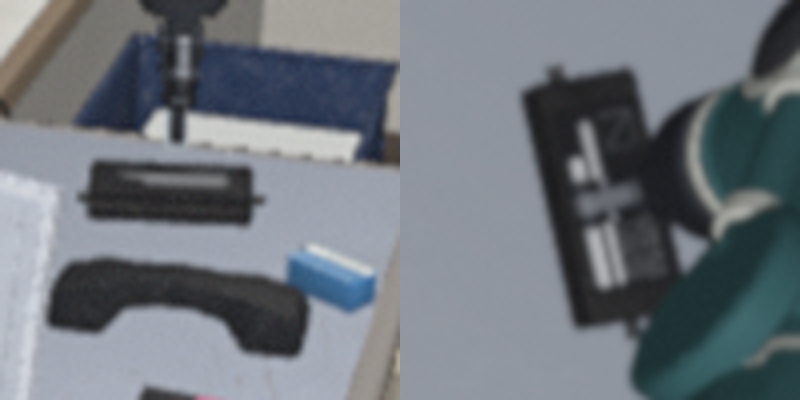

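Call:
step_arm:
  series: [0, 0, 0.003, 0, 0, 0, 0.003, 0, 0, 0, 0.003, 0, 0, 0, 0.003, 0, 0, 0, 0.003, 0, 0, 0, 0.003, 0, 0, 0, 0.003, 0, 0, 0, 0.003, 0]

```text
time: 8.7
tool_pos: [0.5114, -0.3541, 0.078]
tcp_rot: [-3.113, -0.424, 0.0]
wrist_force: [0.3, 0.2, 0.5]
width: -0.001
grip_force: 0.0
```

Call:
step_arm:
  series: [0, 0, 0, 0, 0, 0, 0, 0, 0, 0, 0, 0, 0, 0, 0, 0, 0, 0, 0, 0, 0, 0, 0, 0, 0, 0, 0, 0, 0, 0, 0, 0]

```text
time: 9.7
tool_pos: [0.5114, -0.3541, 0.078]
tcp_rot: [3.113, 0.424, 0.0]
wrist_force: [0.4, -0.2, 1.0]
width: -0.002
grip_force: 0.0
```

Call:
step_arm:
  series: [0, 0, 0, 0, 0, 0, 0, 0, 0, 0, 0, 0, 0, 0, 0, 0, 0, 0, -0.02, 0, 0, 0, -0.06, 0, 0, 0, -0.11, 0, 0, 0, -0.16, 0]

```text
time: 10.7
tool_pos: [0.5114, -0.3542, 0.2411]
tcp_rot: [3.112, 0.424, 0.002]
wrist_force: [0.7, 0.2, 0.4]
width: 0.004
grip_force: 0.0
```

Call:
step_arm:
  series: [0, 0, -0.05, 0, 0, 0, -0.085, 0, 0, 0, -0.105, 0, 0, 0, -0.11, 0, 0, 0, -0.11, 0]

```text
time: 11.32
tool_pos: [0.511, -0.3538, 0.3469]
tcp_rot: [-3.112, -0.424, 0.002]
wrist_force: [-0.2, -0.7, 0.1]
width: 0.002
grip_force: 0.0
```

Call:
step_arm:
  series: [0.005, -0.012, 0, 0, 0.016, -0.043, 0, 0, 0.032, -0.085, 0, 0, 0.05, -0.134, 0, 0, 0.069, -0.183, 0, 0, 0.087, -0.232, 0, 0, 0.106, -0.281, 0, 0, 0.124, -0.33, 0, 0]

```text
time: 12.32
tool_pos: [0.5415, -0.0005, 0.3463]
tcp_rot: [-3.112, -0.424, 0.004]
wrist_force: [1.0, 0.1, -0.0]
width: 0.001
grip_force: 0.0
```

Call:
step_arm:
  series: [0.018, -0.049, 0, 0, 0.037, -0.098, 0, 0, 0.055, -0.147, 0, 0, 0.074, -0.195, 0, 0, 0.09, -0.238, 0, 0, 0.101, -0.269, 0, 0, 0.106, -0.281, 0, 0, 0.106, -0.281, 0, 0]

```text
time: 13.32
tool_pos: [0.5689, 0.2964, 0.3467]
tcp_rot: [3.112, 0.426, -0.003]
wrist_force: [0.0, -1.0, -0.1]
width: 0.004
grip_force: 0.0
```

```bash
python3 - <<'E'
from h import *
from scipy.spatial.transform import Rotation as R
np.set_printoptions(precision=4,suppress=True)
s=monitor.read_state();print(s["time"],s["tool_pos"],s["q"])
M=R.from_rotvec(s["tcp_rot"]).as_matrix();print(M[:,0])
print("knob shift",M.T@(np.array([.569,.2965,.095])-s["tool_pos"]))
p=viewer.read_camera("side")
cv2.imwrite("pics/c4.png",p["image"][:,100:560,::-1])
E
```

```text
13.325 [0.5689 0.2964 0.3467] [ 0.4417  0.1598  1.5531 -0.0003  1.431   1.7405]
[ 0.9632  0.2687 -0.0023]
knob shift [ 0.0007 -0.0002  0.2517]
```

View pics/c4.png

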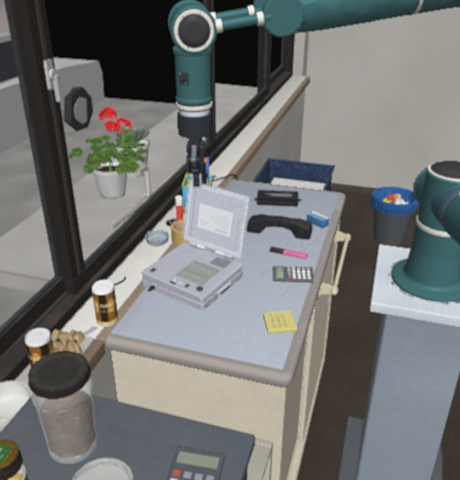

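Call:
step_arm:
  series: [0, 0, 0.02, 0, 0, 0, 0.06, 0, 0, 0, 0.105, 0, 0, 0, 0.145, 0, 0, 0, 0.175, 0, 0, 0, 0.195, 0, 0, 0, 0.205, 0, 0, 0, 0.205, 0]

```text
time: 14.38
tool_pos: [0.5695, 0.2958, 0.1427]
tcp_rot: [3.113, 0.423, -0.001]
wrist_force: [0.2, -0.1, 0.4]
width: 0.0
grip_force: 0.0
```

```bash
python3 - <<'E'
from h import *
np.set_printoptions(precision=4,suppress=True)
s=monitor.read_state();print(s["time"],s["tool_pos"])
P={n:viewer.read_camera(n) for n in("side","top")};x=np.array(s["tool_pos"])-[0,0,.019];ims=[]
for n,(a,b) in dict(side=(250,215),top=(150,180)).items():
    print(n,proj(P[n],x),proj(P[n],x*[1,1,0]+[0,0,.05])); ims.append(cv2.resize(P[n]["image"][b:b+100,a:a+100,::-1],(400,400),interpolation=cv2.INTER_CUBIC))
cv2.imwrite("pics/c5.png",np.hstack(ims))
E
```

```text
14.375 [0.5695 0.2958 0.1427]
side [299.0221 262.6489] [299.8063 287.3215]
top [192.8844 236.9732] [200.4533 242.3497]
```

View pics/c5.png

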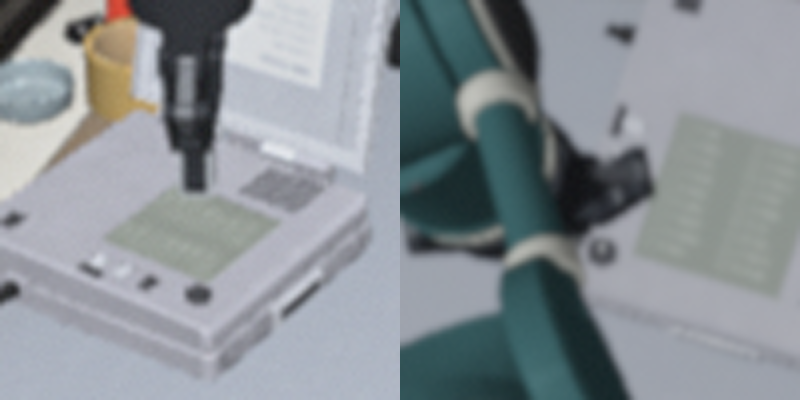

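Call:
step_arm:
  series: [0, 0, 0.01, 0, 0, 0, 0.025, 0, 0, 0, 0.038, 0, 0, 0, 0.045, 0, 0, 0, 0.048, 0, 0, 0, 0.048, 0, 0, 0, 0.048, 0, 0, 0, 0.048, 0]

```text
time: 15.48
tool_pos: [0.5699, 0.2963, 0.0956]
tcp_rot: [-3.113, -0.424, -0.002]
wrist_force: [0.1, 0.5, -0.1]
width: -0.0
grip_force: 0.0
```

Call:
step_arm:
  series: [0, 0, 0, 0, 0, 0, 0, 0, 0, 0, 0, 0, 0, 0, 0, 0, 0, 0, 0, 0, 0, 0, 0, 0, 0, 0, 0, 0, 0, 0, 0, 0]

```text
time: 16.48
tool_pos: [0.5695, 0.2961, 0.095]
tcp_rot: [-3.113, -0.424, 0.0]
wrist_force: [0.5, -0.6, 0.5]
width: 0.0
grip_force: 0.0
```

```bash
python3 - <<'E'
from h import *
np.set_printoptions(precision=4,suppress=True)
s=monitor.read_state();print(s["time"],s["tool_pos"])
p=viewer.read_camera("side");print(proj(p,np.array(s["tool_pos"])-[0,0,.019]))
cv2.imwrite("pics/c6.png",cv2.resize(p["image"][215:315,250:350,::-1],(500,500),interpolation=cv2.INTER_CUBIC))
E
```

```text
16.475 [0.5695 0.2961 0.095 ]
[299.4786 278.8467]
```

View pics/c6.png

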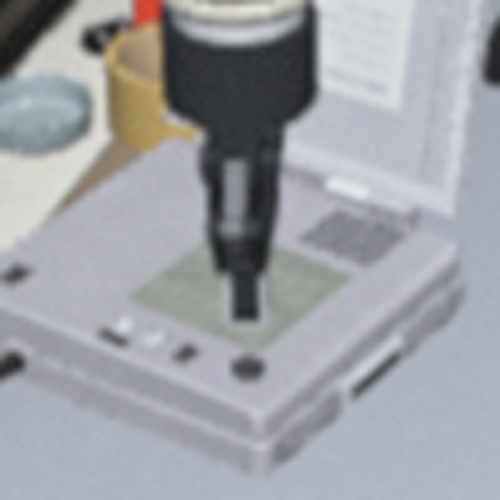

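Call:
step_arm:
  series: [0, 0, 0, 0, 0, 0, 0, 0, 0, 0, 0, 0, 0, 0, 0, 0, 0, 0, 0, 0, 0, 0, 0, 0, 0, 0, 0, 0, 0, 0, 0, 0]

```text
time: 17.52
tool_pos: [0.5695, 0.2961, 0.095]
tcp_rot: [-3.113, -0.424, -0.0]
wrist_force: [0.5, 0.1, -0.0]
width: 0.003
grip_force: 0.0
```

Call:
step_arm:
  series: [0, 0, -0.02, 0, 0, 0, -0.06, 0, 0, 0, -0.11, 0, 0, 0, -0.16, 0, 0, 0, -0.205, 0, 0, 0, -0.235, 0, 0, 0, -0.25, 0, 0, 0, -0.25, 0]

```text
time: 18.52
tool_pos: [0.57, 0.2963, 0.3468]
tcp_rot: [-3.112, -0.424, -0.004]
wrist_force: [-0.4, -0.1, 0.3]
width: -0.002
grip_force: 0.0
```

Call:
step_arm:
  series: [-0.007, 0.012, 0, 0, -0.023, 0.041, 0, 0, -0.046, 0.083, 0, 0, -0.071, 0.128, 0, 0, -0.097, 0.174, 0, 0, -0.122, 0.219, 0, 0, -0.147, 0.264, 0, 0, -0.173, 0.31, 0, 0]

```text
time: 19.52
tool_pos: [0.4837, -0.0507, 0.3427]
tcp_rot: [-3.112, -0.424, 0.006]
wrist_force: [0.3, -0.1, 0.2]
width: 0.001
grip_force: 0.0
```

Call:
step_arm:
  series: [-0.023, 0.041, 0, 0, -0.041, 0.074, 0.01, 0, -0.053, 0.095, 0.04, 0, -0.057, 0.103, 0.085, 0, -0.057, 0.103, 0.13, 0, -0.057, 0.103, 0.165, 0, -0.057, 0.103, 0.18, 0, -0.057, 0.103, 0.18, 0]

```text
time: 20.52
tool_pos: [0.4568, -0.163, 0.1633]
tcp_rot: [-3.111, -0.423, 0.005]
wrist_force: [-0.2, -0.3, 0.6]
width: -0.005
grip_force: 0.0
```

```bash
python3 - <<'E'
from h import *
from scipy.spatial.transform import Rotation as R
np.set_printoptions(precision=4,suppress=True)
s=monitor.read_state();print(s["time"],s["tool_pos"])
M=R.from_rotvec(s["tcp_rot"]).as_matrix();print("shift",M.T@(np.array([.458,-.1635,.0945])-s["tool_pos"]))
P={n:viewer.read_camera(n) for n in("side","top")};x=np.array(s["tool_pos"])-[0,0,.019];ims=[]
for n,(a,b) in dict(side=(330,160),top=(350,240)).items():
    print(n,proj(P[n],x),proj(P[n],x*[1,1,0]+[0,0,.05])); ims.append(cv2.resize(P[n]["image"][b:b+100,a:a+100,::-1],(400,400),interpolation=cv2.INTER_CUBIC))
cv2.imwrite("pics/c7.png",np.hstack(ims))
E
```

```text
20.525 [ 0.4568 -0.163   0.1633]
shift [0.0012 0.001  0.0688]
side [383.6856 187.9781] [382.259  215.1342]
top [409.6932 293.6784] [401.818  296.0092]
```

View pics/c7.png

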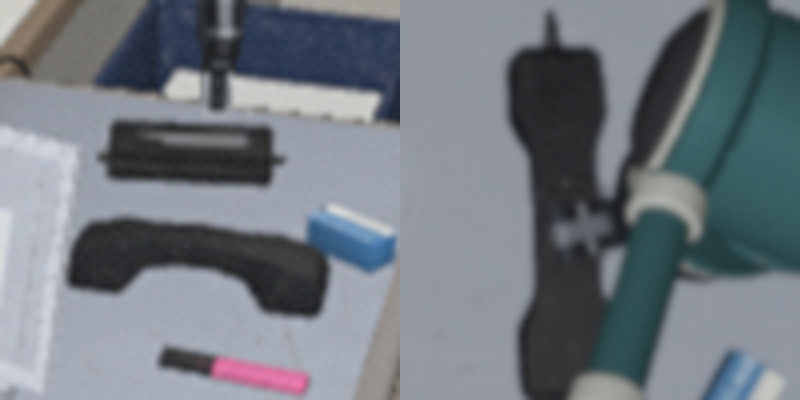

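Call:
step_arm:
  series: [0, 0, 0.01, 0, 0, 0, 0.025, 0, 0, 0, 0.042, 0, 0, 0, 0.056, 0, 0.001, 0, 0.065, 0, 0.001, 0, 0.069, 0, 0.001, 0, 0.069, 0, 0.001, 0, 0.069, 0]

```text
time: 21.62
tool_pos: [0.4599, -0.1633, 0.0965]
tcp_rot: [3.112, 0.424, 0.001]
wrist_force: [0.3, 0.6, 0.1]
width: -0.004
grip_force: 0.0
```

```bash
python3 - <<'E'
from h import *
np.set_printoptions(precision=4,suppress=True)
s=monitor.read_state();print(s["time"],s["tool_pos"])
P={n:viewer.read_camera(n) for n in("side","top")};x=np.array(s["tool_pos"])-[0,0,.019];ims=[]
for n,(a,b) in dict(side=(330,160),top=(350,240)).items():
    u=proj(P[n],x);print(n,u)
    i=cv2.resize(P[n]["image"][b:b+100,a:a+100,::-1],(400,400),interpolation=cv2.INTER_CUBIC)
    c=tuple(int(v) for v in (u-[a,b])*4);cv2.circle(i,c,2,(0,0,255),-1);ims.append(i)
cv2.imwrite("pics/c8.png",np.hstack(ims))
E
```

```text
21.625 [ 0.4599 -0.1633  0.0965]
side [381.7523 207.1965]
top [404.1065 293.9962]
```

View pics/c8.png

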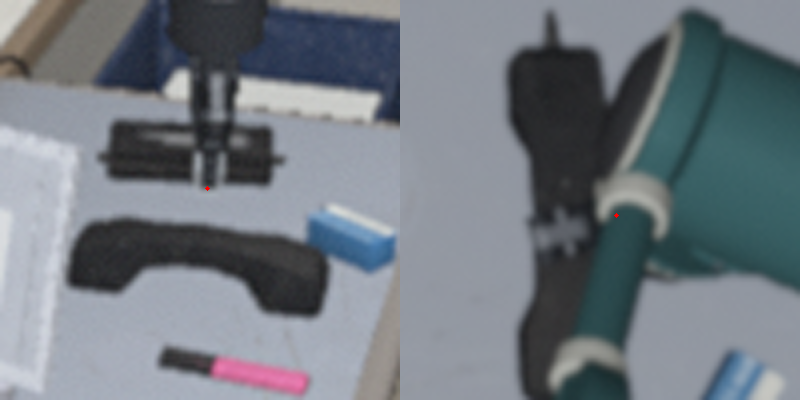

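Call:
step_arm:
  series: [-0.001, 0, 0.001, 0, -0.001, 0, 0.001, 0, -0.001, 0, 0.001, 0, -0.001, 0, 0.001, 0, -0.001, 0, 0.001, 0, -0.001, 0, 0.001, 0, -0.001, 0, 0.001, 0, -0.001, 0, 0.001, 0]

```text
time: 22.72
tool_pos: [0.4584, -0.1633, 0.095]
tcp_rot: [-3.113, -0.424, 0.0]
wrist_force: [-0.7, -0.5, -0.1]
width: -0.003
grip_force: 0.0
```

Call:
step_arm:
  series: [0, 0, 0, 0, 0, 0, 0, 0, 0, 0, 0, 0, 0, 0, 0, 0, 0, 0, 0, 0, 0, 0, 0, 0, 0, 0, 0, 0, 0, 0, 0, 0]

```text
time: 23.72
tool_pos: [0.4584, -0.1633, 0.095]
tcp_rot: [-3.113, -0.424, -0.0]
wrist_force: [-1.1, -0.3, -0.1]
width: 0.002
grip_force: 0.0
```

Call:
step_arm:
  series: [0, 0, 0, 0, 0, 0, 0, 0, 0, 0, 0, 0, 0, 0, 0, 0]

```text
time: 24.22
tool_pos: [0.4584, -0.1633, 0.095]
tcp_rot: [-3.113, -0.424, 0.0]
wrist_force: [-0.9, 0.2, -0.6]
width: -0.002
grip_force: 0.0
```

```bash
python3 -c "
from workcell import job;print(job.finish_job())"
```

```text
the job is handed in; nothing more can be done
None
```

I pointed at the power adapter, the volume knob and the talk bar in that order, for over two seconds each with the fingertips about 2.5 cm above. I touched nothing as far as the forces and pictures show, and handed the job in at about 24 s, still pointing at the talk bar.

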